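# Set out the screw-counting station

## Task

Set out the screw-counting station: stand the jar in the middle of the scale's pan, and put the red and the blue box on the green mat, one inside each white outline and lined up with it, so that the blue box stands between the scale and the red box. The yellow box goes squarely on top of the blue one, centred and lined up with it. Leave everything standing upright and do not push or knock over the drink can or the glue bottle.

Things in the scene. Friction and masses are not known exactly. Their poses are not given: they have to be found in the camera images.
- mat: Thin green layout mat fixed to the bench, 95 mm (x) by 215 mm (y), 3 mm thick, with two white rectangular outlines in a row along its y, each 70 mm (x) by 90 mm (y) inside; the outlines' centres lie at y = +52.5 mm and y = -52.5 mm (x = 0) in the mat's frame. Origin: centre of the underside, on the bench.
- scale: Small black bench scale, fixed, 115 mm by 120 mm, with a round steel pan of 92 mm diameter, the pan's flat top 30 mm above the bench. Origin: on the bench, straight under the pan's centre; z up. It stands beside the mat, beyond one or the other of the mat's two short ends.
- red_box: Red-lidded closed clear parts box full of dark screws, with a flat red lid and a small black clip on each short end; 50 mm (x) by 70 mm (y) by 45 mm high, plain upright sides. Loose, about 0.3 kg. Origin: centre of the underside; x along the short side, y along the long side, z up.
- blue_box: Blue-lidded closed clear parts box full of dark screws, with a flat blue lid and a small black clip on each short end; 50 mm (x) by 70 mm (y) by 45 mm high, plain upright sides. Loose, about 0.3 kg. Origin: centre of the underside; x along the short side, y along the long side, z up.
- yellow_box: Yellow-lidded smaller closed clear parts box full of dark screws, with a flat yellow lid and a small black clip on each short end; 42 mm (x) by 56 mm (y) by 30 mm high, plain upright sides. Loose, about 0.14 kg. Origin: centre of the underside; x along the short side, y along the long side, z up.
- jar: Glass screw jar with a black cap and a paper label, 52 mm diameter, 65 mm high, loose, about 0.2 kg, standing. Origin: centre of the underside; z up.
- can: Bystander: red and silver drink can, 66 mm diameter, 115 mm high, standing loose at the back of the bench. Origin: centre of the underside.
- glue: Bystander: white glue bottle with blue label and orange cap, 50 mm diameter, 140 mm high, standing loose at the right of the work area. Origin: centre of the underside.
There are look-alikes about, which are no part of the job. There is more than one size of the scale; the one meant has the size given above.

How it is judged:
At the end, for the whole second after the job is handed in: Blue box in the mat outline nearer the scale, red in the other: flat, within 13 mm per mat axis, 0.3 rad (either way round); yellow on the blue lid within 12 mm per axis, 0.3 rad; jar on the pan within 15 mm of centre; all four upright (0.08 rad) and at rest (((y of scale in the frame of mat above 0 m and y of blue_box in the frame of mat between 0.0395 and 0.0655 m and y of red_box in the frame of mat between -0.0655 and -0.0395 m) or (y of scale in the frame of mat below 0 m and y of blue_box in the frame of mat between -0.0655 and -0.0395 m and y of red_box in the frame of mat between 0.0395 and 0.0655 m)) and x of blue_box in the frame of mat between -0.013 and 0.013 m and z of blue_box in the frame of mat between 0 and 0.006 m and angle between the y axis of each of blue_box, red_box and the y axis of mat, either way round below 0.3 rad and x of red_box in the frame of mat between -0.013 and 0.013 m and z of red_box in the frame of mat between 0 and 0.006 m and x of yellow_box in the frame of blue_box between -0.012 and 0.012 m and y of yellow_box in the frame of blue_box between -0.012 and 0.012 m and z of yellow_box in the frame of blue_box between 0.041 and 0.049 m and angle between the y axis of yellow_box and the y axis of blue_box, either way round below 0.3 rad and horizontal distance between jar and scale below 0.015 m and z of jar in the frame of scale between 0.026 and 0.034 m and angle between each of red_box, blue_box, yellow_box, jar's own z axis and vertical below 0.08 rad and linear speed of each of red_box, blue_box, yellow_box, jar below 0.02 m/s and angular speed of each of red_box, blue_box, yellow_box, jar below 0.2 rad/s); the robot touches nothing.
It fails at once if the drink can pushed or knocked over (moved more than 30 mm or tilted more than 0.4 rad) (distance of can from where it was at the start of the episode above 0.03 m or angle between can's own z axis and vertical above 0.4 rad).
It fails at once if the glue bottle pushed or knocked over (moved more than 30 mm or tilted more than 0.4 rad) (distance of glue from where it was at the start of the episode above 0.03 m or angle between glue's own z axis and vertical above 0.4 rad).
It also fails if it takes over 112 s, if anything falls off the work surface, if the arm or the gripper's body presses on something with over 40 N, if the wrist force passes 120 N, or if a joint passes its speed limit or range.

## Robot

A 6-joint arm with a two-finger parallel gripper is mounted at the origin on the work surface. World frame = base frame: x ahead of the robot, y to its left, z up, the work surface at z = 0. Lengths are in m, angles in rad, forces in N, time in s.
With the tool pointing down it reaches from about 0.3 to 0.775 m from the base axis. Payload 14.6 kg.
Tool frame: the origin (TCP) lies at the very end of the fingers, on their centre line; the grasp point (between the pads) lies 19 mm behind it; z points along the fingers, y is the line along which they close (so a half turn about z gives the same grasp; the last joint's range is limited). The gripper opens to 94 mm and grips with 3 to 60 N. Pads are 16 mm wide; open, the fingers measure 119 mm over their backs; the gripper's body (75 mm by 177 mm) begins 78 mm behind the grasp point.
Start: joints at [1.155, 0.3, 1.521, -0, 1.321, -0.067], TCP at [0.188, 0.517, 0.18] pointing down, gripper open.
Joint ranges: [-3.03, 3.03], [-0.79, 2.21], [0.23, 2.52], [-1.04, 4.18], [0, 3.07], [-2.55, 2.55]. Speed limits (rad/s): [2.22, 2.22, 2.57, 3.14, 3.14, 3.14].

## Interface

Orientations are given as [roll, pitch, yaw] about the fixed x, y, z axes, in that order (R = Rz(yaw) Ry(pitch) Rx(roll)).
In Python, from station import ctrl, cams gives the robot as it stands. The module is installed in compiled form; this text tells all that it offers.
- The arm moves only by the tool arm_command, never from a script. Its argument "plan" is a list that holds one entry, the list of rows, each a list of 7 numbers: the shift along the tool's x, y, z in fractions of the full range, 1 being 750 mm, then the turn, a rotation vector about the tool's x, y, z in shares of 4 rad (1.0 is 4 rad), then the closure, from -1 (fully open) to 1 (shut). A call has 1 to 12 rows; each row is the pose to reach, as a shift and turn from the pose commanded when the call began, along the tool's axes at that moment; what a row does not reach only later rows make up. A row lasts 1/10 s, in which the tool goes at most 50 mm and 8.59 degrees, less where a joint would pass 70% of its speed; a pose out of reach is approached as far as the arm can. A call with a gripper value outside its range is refused whole. The fingers move at their own pace and stop on an object; "squeeze" is the grip in N (left out, the last holds). Time passes only in rows, so rows that repeat a pose let the fingers close. It gives the time, the measured TCP pose, the force, the opening and the grip force at its end, in the units of the state.
- ctrl.get_obs(): the state, without advancing time (a new reading comes with each control period).
- cams.camera(name): name is "scene" or "top"; returns (picture, depth): 400x640x3 uint8, blue, green, red; 400x640 float32, m along the optical axis (not along the pixel's ray), 0 where there is no reading.
- cams.camera_info(name): a dict with "fx", "fy", "cx", "cy" (pixels), "dist_coeffs" ([k1, k2, p1, p2, k3] as OpenCV has them; the pictures are not rectified), "world_to_cam" (4x4, takes a point from world to camera coordinates). Camera axes: x right, y down, z forward; pixel columns grow to the right and rows downward; lengths in m; the calibration is good to about 2 mm. A picture is of the moment at which its call begins. camera_info takes no time and is no camera call.
- ctrl.hand_in(): hands the job in; it is judged then, once.
The state is a dict: "time_s": time; "qpos": joint angles; "joint_vel": joint speeds; "tau": joint torques, N m; "ee_pos": TCP position; "eef_rot": TCP orientation; "force": force on the tool from outside, world axes, zero at the start; "moment": the same for the moment, N m; "grip_width": finger opening in m; "grip_force": force on a finger pad.
Only numpy, scipy, OpenCV 4.12 (cv2) and the standard library are available. Lean on these libraries where they do the work, as an engineer would, in place of code of your own. Each camera call takes 0.05 s, during which the arm holds its last target. There are 200 camera calls.

## Working session

There is one attempt and no reset: what is moved stays moved. The work goes in short steps, Python scripts to look and compute and a tool call to move; the robot and the scene stay as the last step left them, time stands still between calls to the robot, and variables do not carry over. Pictures are saved under pics/ and viewed, at most 14 in all, crops included, and the job is handed in when it is done.

Besides the shell and the picture viewer there is one more tool, called after "Call:" as name([rows], argument=value, ...), one row to a line, values as JSON. arm_command: Moves the arm, as the interface text tells. Its arguments: {"type":"object","properties":{"plan":{"type":"array"},"squeeze":{"type":"number"}},"required":["plan"]}

```bash
mkdir -p pics; python3 - <<'E'
from station import ctrl,cams
import cv2,numpy as np
o=ctrl.get_obs();print({k:np.round(v,3).tolist() for k,v in o.items()})
for n in("scene","top"):
    p,d=cams.camera(n);cv2.imwrite(f"pics/{n}0.png",p);np.save(f"{n}0.npy",d);i=cams.camera_info(n)
    print(n,{k:np.round(v,4).tolist() for k,v in i.items()})
E
```

```text
{'time_s': 0.0, 'qpos': [1.155, 0.3, 1.522, -0.0, 1.321, -0.067], 'joint_vel': [-0.001, -0.002, 0.001, 0.0, 0.002, 0.001], 'tau': [-0.003, -53.18, -35.273, 0.071, 0.025, -0.0], 'ee_pos': [0.188, 0.517, 0.179], 'eef_rot': [-3.14, -0.0, 2.793], 'force': [0.259, 0.908, 0.125], 'moment': [0.057, -0.019, 0.016], 'grip_force': 0.0, 'grip_width': 0.094}
scene {'fx': 510.9436, 'fy': 510.9436, 'cx': 323.1695, 'cy': 203.1731, 'dist_coeffs': [-0.0147, 0.0, 0.0, 0.0, 0.0], 'world_to_cam': [[-0.6232, 0.782, -0.0088, 0.3744], [0.5186, 0.4048, -0.7531, -0.1819], [-0.5854, -0.474, -0.6578, 1.7202], [0.0, 0.0, 0.0, 1.0]]}
top {'fx': 379.8529, 'fy': 379.8529, 'cx': 323.9835, 'cy': 197.321, 'dist_coeffs': [-0.0935, 0.0, 0.0, 0.0, 0.0], 'world_to_cam': [[0.0357, -0.9994, 0.0027, -0.0894], [-0.9769, -0.0354, -0.2108, 0.4847], [0.2107, 0.0048, -0.9775, 0.9513], [0.0, 0.0, 0.0, 1.0]]}
```

View pics/scene0.png

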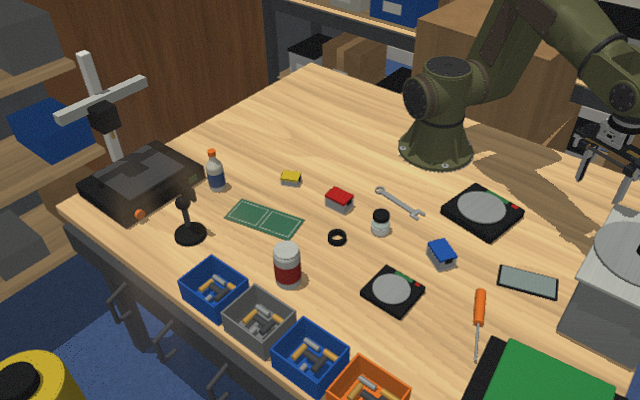

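View pics/top0.png

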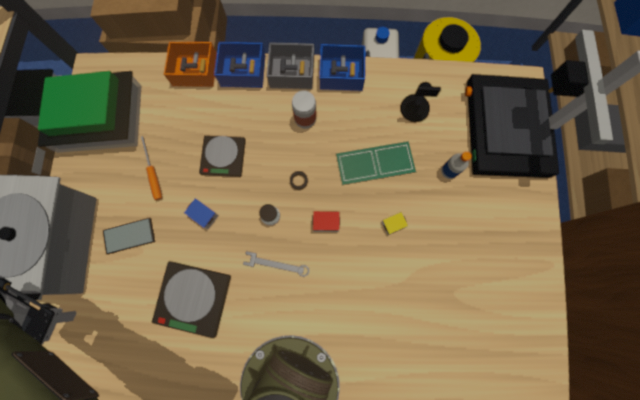

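The top view shows:
- **Boxes:** red (326,221), blue (200,213), yellow (395,223).
- **Jar:** (268,214). The black ring at (298,180) could be mistaken for its cap.
- **Mat:** (376,163). The green slab at (80,100) is a look-alike.
- **Scales:** small (222,155), large (191,298), and a very large one at the left edge.
- **Bins:** the blue ones at (240,64) and (342,66) are look-alikes for the blue box.
- **Bystanders:** can (304,108) and glue bottle (455,166).

Next I'll measure these.

```bash
cat > h.py <<'E'
from station import ctrl,cams
import cv2,numpy as np
def ray(n,px,z):
    i=cams.camera_info(n);K=np.array([[i['fx'],0,i['cx']],[0,i['fy'],i['cy']],[0,0,1]])
    u=cv2.undistortPoints(np.float64(px).reshape(-1,1,2),K,np.float64(i['dist_coeffs'])).reshape(-1,2)
    T=np.array(i['world_to_cam']);R,t=T[:3,:3],T[:3,3];c=-R.T@t
    d=np.c_[u,np.ones(len(u))]@R
    return (c+d*((z-c[2])/d[:,2])[:,None])[:,:2]
def world(n,dep):
    """per-pixel world points from depth"""
    i=cams.camera_info(n);K=np.array([[i['fx'],0,i['cx']],[0,i['fy'],i['cy']],[0,0,1]])
    v,u=np.mgrid[:400,:640]
    q=cv2.undistortPoints(np.float64(np.c_[u.ravel(),v.ravel()]).reshape(-1,1,2),K,np.float64(i['dist_coeffs'])).reshape(-1,2)
    T=np.array(i['world_to_cam']);P=np.c_[q,np.ones(len(q))]*dep.reshape(-1,1)
    return ((P-T[:3,3])@T[:3,:3]).reshape(400,640,3)
def hsvmask(p,lo,hi,roi):
    h=cv2.cvtColor(p,cv2.COLOR_BGR2HSV);m=cv2.inRange(h,np.array(lo),np.array(hi))
    r=np.zeros_like(m);x0,y0,x1,y1=roi;r[y0:y1,x0:x1]=m[y0:y1,x0:x1];return r
def rect(n,m,z):
    """largest blob -> world min-area rect: centre, (short,long), direction of long side"""
    cs,_=cv2.findContours(m,cv2.RETR_EXTERNAL,cv2.CHAIN_APPROX_NONE)
    c=max(cs,key=cv2.contourArea);w=ray(n,c.reshape(-1,2),z)
    (x,y),(a,b),_=r=cv2.minAreaRect((w*1000).astype(np.float32))
    bx=cv2.boxPoints(r);e=[bx[1]-bx[0],bx[2]-bx[1]];l=max(e,key=np.linalg.norm)
    return np.round([x,y],1),np.round(sorted([a,b]),1),round(float(np.arctan2(l[1],l[0]))%np.pi,3)
E
python3 - <<'E'
from h import *
p=cv2.imread('pics/top0.png');s=cv2.imread('pics/scene0.png')
B=dict(red=((0,120,60),(8,255,255),.045),blue=((105,120,50),(125,255,255),.045),yellow=((20,120,80),(35,255,255),.030),mat=((45,50,30),(90,255,255),.003))
rt=dict(red=(300,200,350,240),blue=(175,190,225,235),yellow=(375,205,415,240),mat=(330,135,420,190))
rs=dict(red=(320,180,360,215),blue=(420,230,465,275),yellow=(275,165,310,190),mat=(215,190,310,245))
for k,(lo,hi,z) in B.items():
    print(k,rect('top',hsvmask(p,lo,hi,rt[k]),z),rect('scene',hsvmask(s,lo,hi,rs[k]),z))
# scales: dark body + pan
for k,(x0,y0,x1,y1) in dict(small=(190,125,255,185),big=(145,255,240,345)).items():
    W=world('top',np.load('top0.npy'))[y0:y1,x0:x1].reshape(-1,3)
    g=W[(W[:,2]>.012)&(W[:,2]<.05)];print(k,len(g),np.percentile(g[:,2],[5,50,95]).round(3))
    pan=hsvmask(p,(0,0,90),(180,60,255),(x0,y0,x1,y1))
    print(' pan',rect('top',pan,.03))
    m=hsvmask(p,(0,0,0),(180,255,60),(x0,y0,x1,y1));print(' body',rect('top',m,.02))
W=world('top',np.load('top0.npy'))
for k,(x0,y0,x1,y1),zm in (('jar',(255,200,285,230),.055),('can',(285,85,325,130),.1),('glue',(435,145,475,185),.1)):
    g=W[y0:y1,x0:x1].reshape(-1,3);g=g[g[:,2]>zm];print(k,len(g),g.min(0).round(3),g.max(0).round(3))
a=cv2.resize(p[125:250,170:430],None,fx=3,fy=3,interpolation=cv2.INTER_CUBIC);cv2.imwrite('pics/crop1.png',a)
E
```

```text
red (array([427.1, -79.4]), array([50.4, 68.4]), 1.607) (array([432.7, -76.8]), array([56.4, 74. ]), 1.595)
blue (array([435.5, 258.9]), array([44. , 66.4]), 0.994) (array([441.2, 261.9]), array([52.2, 73.2]), 0.997)
yellow (array([ 430.2, -263.9]), array([46.5, 60.8]), 1.983) (array([ 435. , -261.8]), array([53.4, 57.6]), 2.061)
mat (array([ 604.9, -214.7]), array([ 91.5, 210.4]), 1.788) (array([ 606.3, -214.3]), array([ 93.2, 214.1]), 1.786)
small 1648 [0.017 0.023 0.03 ]
 pan (array([614.6, 220.8]), array([88.4, 91.3]), 1.603)
 body (array([602.8, 217.7]), array([108. , 109.9]), 1.541)
big 4272 [0.026 0.033 0.044]
 pan (array([220.4, 270.4]), array([133.3, 133.4]), 0.082)
 body (array([201.7, 220. ]), array([ 75.9, 160.7]), 2.974)
jar 258 [ 0.276 -0.077  0.055] [0.463 0.095 1.032]
can 437 [ 0.276 -0.077  0.1  ] [0.763 0.023 1.032]
glue 141 [ 0.276 -0.438  0.1  ] [ 0.602 -0.077  1.032]
```

View pics/crop1.png

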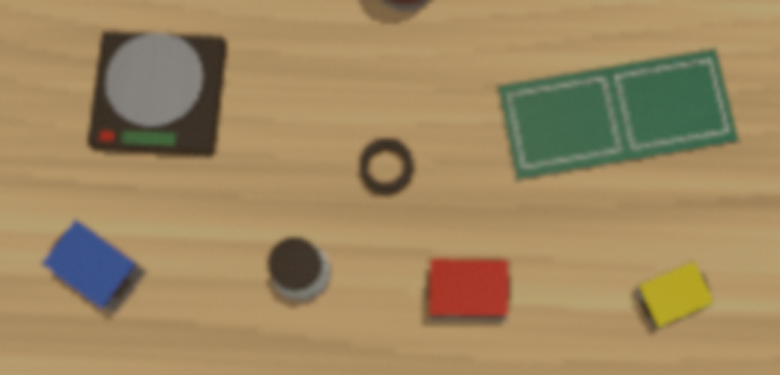

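The crop confirms the choice. The small scale has a pan of about 90 mm and stands at +y from the mat. The red, blue and yellow lids are small closed boxes, and the jar (dark cap) is separate from the ring. Next I'll find the bystanders and the jar, then work out moves.

```bash
cat >> h.py <<'E'
def mv(x,y,z,yaw):
    """print tool-frame shift (mm) and z-turn from the current pose to target (mm, rad)"""
    o=ctrl.get_obs();R=cv2.Rodrigues(np.zeros(3))[0]
    from scipy.spatial.transform import Rotation as Ro
    R=Ro.from_euler('xyz',o['eef_rot']).as_matrix();Rt=Ro.from_euler('xyz',[np.pi,0,yaw]).as_matrix()
    s=R.T@(np.array([x,y,z])-1000*np.array(o['ee_pos']));t=Ro.from_matrix(R.T@Rt).as_rotvec()
    print('shift',s.round(1),'turn',t.round(3),'pos',np.round(o['ee_pos'],3),'rot',np.round(o['eef_rot'],3),'t',o['time_s'])
E
python3 - <<'E'
from h import *
D=np.load('top0.npy');W=world('top',D);W[D==0]=0
for k,(x0,y0,x1,y1),zm in (('jar',(255,200,285,230),.055),('can',(285,85,325,130),.1),('glue',(435,145,475,185),.06)):
    g=W[y0:y1,x0:x1].reshape(-1,3);g=g[(g[:,2]>zm)&(g[:,2]<.2)];print(k,len(g),g.min(0).round(3),g.max(0).round(3),np.median(g,0).round(3))
p=cv2.imread('pics/top0.png')
print('jarcap',rect('top',hsvmask(p,(0,0,0),(180,255,80),(255,200,285,230)),.065))
mv(436,259,180,.994)
E
```

```text
jar 253 [0.417 0.05  0.055] [0.463 0.095 0.067] [0.44  0.072 0.063]
can 431 [ 0.7   -0.039  0.1  ] [0.763 0.023 0.118] [ 0.729 -0.009  0.113]
glue 376 [ 0.565 -0.445  0.06 ] [ 0.612 -0.399  0.142] [ 0.583 -0.417  0.094]
jarcap (array([439.4,  71.4]), array([39.4, 41.8]), 1.609)
shift [-321.3 -157.3   -0.8] turn [-1.000e-03  1.000e-03  1.799e+00] pos [0.188 0.517 0.179] rot [-3.141 -0.     2.793] t 0.1
```

Careful with the scale: shifts go in shares of 750 mm and turns go in shares of 4 rad. That gives: -321 mm / 750 = -0.428, -157 mm / 750 = -0.2093, 1.8 rad / 4 = 0.45.

Call:
arm_command([
  [[-0.428,-0.2093,0,0,0,0.45,-1],[-0.428,-0.2093,0,0,0,0.45,-1],[-0.428,-0.2093,0,0,0,0.45,-1],[-0.428,-0.2093,0,0,0,0.45,-1],[-0.428,-0.2093,0,0,0,0.45,-1],[-0.428,-0.2093,0,0,0,0.45,-1],[-0.428,-0.2093,0,0,0,0.45,-1],[-0.428,-0.2093,0,0,0,0.45,-1],[-0.428,-0.2093,0,0,0,0.45,-1],[-0.428,-0.2093,0,0,0,0.45,-1],[-0.428,-0.2093,0,0,0,0.45,-1],[-0.428,-0.2093,0,0,0,0.45,-1]],
], squeeze=20)

```text
time_s: 1.3
ee_pos: [0.4359, 0.2595, 0.1792]
eef_rot: [-3.141, 0.001, 0.986]
force: [0.3, -1.2, 0.2]
grip_width: 0.0938
grip_force: 0.0
```

```bash
python3 -c "
from h import *
mv(436,259,15,.994)"
```

```text
shift [ -0.2   0.4 164.2] turn [-0.     0.001 -0.008] pos [0.436 0.259 0.179] rot [-3.141e+00  1.000e-03  9.860e-01] t 1.3
```

To row units: 164 mm / 750 = 0.2187, 145 mm / 750 = 0.1933.

Call:
arm_command([
  [[0,0,0.0533,0,0,0,-1],[0,0,0.1067,0,0,0,-1],[0,0,0.16,0,0,0,-1],[0,0,0.1933,0,0,0,-1],[0,0,0.2187,0,0,0,-1],[0,0,0.2187,0,0,0,-1],[0,0,0.2187,0,0,0,-1],[0,0,0.2187,0,0,0,1],[0,0,0.2187,0,0,0,1],[0,0,0.2187,0,0,0,1],[0,0,0.2187,0,0,0,1],[0,0,0.2187,0,0,0,1]],
])

```text
time_s: 2.5
ee_pos: [0.436, 0.2597, 0.0157]
eef_rot: [3.141, -0.0, 0.993]
force: [0.0, 0.1, 1.1]
grip_width: 0.0571
grip_force: 0.0
```

To row units: -140 mm / 750 = -0.1867, -100 mm / 750 = -0.1333.

Call:
arm_command([
  [[0,0,0,0,0,0,1],[0,0,0,0,0,0,1],[0,0,-0.0267,0,0,0,1],[0,0,-0.08,0,0,0,1],[0,0,-0.1333,0,0,0,1],[0,0,-0.1867,0,0,0,1],[0,0,-0.1867,0,0,0,1]],
])

```text
time_s: 3.2
ee_pos: [0.4377, 0.2605, 0.1603]
eef_rot: [3.138, -0.007, 0.993]
force: [0.1, 1.2, -4.4]
grip_width: 0.0494
grip_force: 20.0
```

```bash
python3 - <<'E'
from h import *
mv(593.7,-163,150,1.788)
p,d=cams.camera('top')
print(cams.camera('scene')[0].shape and rect('top',hsvmask(p,(105,120,50),(125,255,255),(150,170,260,250)),.185))
E
```

```text
shift [-269.6  362.     9.9] turn [ 0.006 -0.005 -0.795] pos [0.438 0.261 0.16 ] rot [ 3.138 -0.007  0.993] t 3.2
(array([432.6, 255.5]), array([46.4, 53.8]), 0.99)
```

To row units: 362 mm / 750 = 0.4827, -250 mm / 750 = -0.3333, -0.795 rad / 4 = -0.1988.

Call:
arm_command([
  [[-0.036,0.048,0.0067,0,0,-0.025,1],[-0.0893,0.12,0.0133,0,0,-0.05,1],[-0.1333,0.1787,0.0133,0,0,-0.0825,1],[-0.1773,0.2387,0.0133,0,0,-0.1125,1],[-0.2227,0.2987,0.0133,0,0,-0.1425,1],[-0.2667,0.3573,0.0133,0,0,-0.17,1],[-0.3067,0.412,0.0133,0,0,-0.1875,1],[-0.3333,0.448,0.0133,0,0,-0.1988,1],[-0.352,0.472,0.0133,0,0,-0.1988,1],[-0.36,0.4827,0.0133,0,0,-0.1988,1],[-0.36,0.4827,0.0133,0,0,-0.1988,1],[-0.36,0.4827,0.0133,0,0,-0.1988,1]],
])

```text
time_s: 4.5
ee_pos: [0.5909, -0.1632, 0.1439]
eef_rot: [-3.139, -0.002, 1.788]
force: [-0.4, -0.6, -3.6]
grip_width: 0.0497
grip_force: 20.0
```

```bash
python3 - <<'E'
from h import *
mv(593.7,-163,19,1.788)
E
```

```text
shift [ -0.6   3.1 124.9] turn [-0.002 -0.002  0.   ] pos [ 0.591 -0.163  0.144] rot [-3.139e+00 -2.000e-03  1.788e+00] t 4.5
```

To row units: 124 mm / 750 = 0.1653, 121 mm / 750 = 0.1613.

Call:
arm_command([
  [[-0.0013,0.004,0.0533,0,0,0,1],[-0.0013,0.004,0.1067,0,0,0,1],[-0.0013,0.004,0.14,0,0,0,1],[-0.0013,0.004,0.1533,0,0,0,1],[-0.0013,0.004,0.1613,0,0,0,1],[-0.0013,0.004,0.1653,0,0,0,1],[-0.0013,0.004,0.1653,0,0,0,1],[-0.0013,0.004,0.1653,0,0,0,1]],
])

```text
time_s: 5.3
ee_pos: [0.5954, -0.1647, 0.0227]
eef_rot: [3.14, 0.001, 1.788]
force: [0.2, -0.2, -4.3]
grip_width: 0.0493
grip_force: 20.0
```

```bash
python3 - <<'E'
from h import *
mv(593.7,-163,19,1.788)
print(ctrl.get_obs()['force'])
E
```

```text
shift [ 2.  -1.3  3.7] turn [ 0.001  0.001 -0.   ] pos [ 0.595 -0.165  0.023] rot [3.140e+00 1.000e-03 1.788e+00] t 5.3
[ 0.17733327 -0.2151319  -4.25036466]
```

To row units: -130 mm / 750 = -0.1733, -85 mm / 750 = -0.1133.

Call:
arm_command([
  [[0.0027,-0.0013,0.0027,0,0,0,1],[0.0027,-0.0013,0.004,0,0,0,1],[0.0027,-0.0013,0.0047,0,0,0,1],[0.0027,-0.0013,0.0047,0,0,0,1],[0.0027,-0.0013,0.0047,0,0,0,-1],[0.0027,-0.0013,0.0047,0,0,0,-1],[0.0027,-0.0013,0.0047,0,0,0,-1],[0.0027,-0.0013,0.0047,0,0,0,-1],[0.0027,-0.0013,0,0,0,0,-1],[0.0027,-0.0013,-0.0533,0,0,0,-1],[0.0027,-0.0013,-0.1133,0,0,0,-1],[0.0027,-0.0013,-0.1733,0,0,0,-1]],
])

```text
time_s: 6.5
ee_pos: [0.5931, -0.1627, 0.1533]
eef_rot: [-3.141, -0.0, 1.788]
force: [-0.2, -0.9, 0.3]
grip_width: 0.0939
grip_force: 0.0
```

```bash
python3 - <<'E'
from h import *
mv(430,-264,150,1.983)
mv(430,-264,80,1.983)
E
```

```text
shift [ -63.8 -181.1    3.4] turn [-0.    -0.    -0.195] pos [ 0.593 -0.163  0.153] rot [-3.141 -0.     1.788] t 6.5
shift [ -63.8 -181.1   73.4] turn [-0.    -0.    -0.195] pos [ 0.593 -0.163  0.153] rot [-3.141 -0.     1.788] t 6.5
```

To row units: -181 mm / 750 = -0.2413, -64 mm / 750 = -0.0853, -0.195 rad / 4 = -0.0488.

Call:
arm_command([
  [[-0.0853,-0.2413,0.004,0,0,-0.0488,-1],[-0.0853,-0.2413,0.004,0,0,-0.0488,-1],[-0.0853,-0.2413,0.004,0,0,-0.0488,-1],[-0.0853,-0.2413,0.004,0,0,-0.0488,-1],[-0.0853,-0.2413,0.004,0,0,-0.0488,-1],[-0.0853,-0.2413,0.004,0,0,-0.0488,-1],[-0.0853,-0.2413,0.004,0,0,-0.0488,-1],[-0.0853,-0.2413,0.004,0,0,-0.0488,-1]],
])

```text
time_s: 7.3
ee_pos: [0.4312, -0.2637, 0.1485]
eef_rot: [-3.142, -0.0, 1.984]
force: [-0.5, 0.6, -0.2]
grip_width: 0.094
grip_force: 0.0
```

```bash
python3 - <<'E'
from h import *
mv(430.5,-263.5,10,1.983)
p,_=cams.camera('top');s,_=cams.camera('scene')
cv2.imwrite('pics/c2.png',np.hstack([cv2.resize(p[120:250,290:430],None,fx=2.8,fy=2.8),cv2.resize(s[140:270,200:340],None,fx=2.8,fy=2.8)]))
lo,hi=(105,120,50),(125,255,255)
print(rect('top',hsvmask(p,lo,hi,(325,130,430,195)),.048),rect('scene',hsvmask(s,lo,hi,(225,185,320,245)),.048))
c,_=cv2.findContours(hsvmask(p,lo,hi,(325,130,430,195)),0,1)[0:2];print([cv2.boundingRect(q) for q in c])
E
```

```text
shift [  0.5  -0.6 138.5] turn [-0.    -0.     0.001] pos [ 0.431 -0.264  0.148] rot [-3.142 -0.     1.984] t 7.3
(array([ 591.2, -161.9]), array([48.7, 68.6]), 1.783) (array([ 597.1, -159.5]), array([54.6, 73.5]), 1.802)
[(345, 152, 28, 20)]
```

View pics/c2.png

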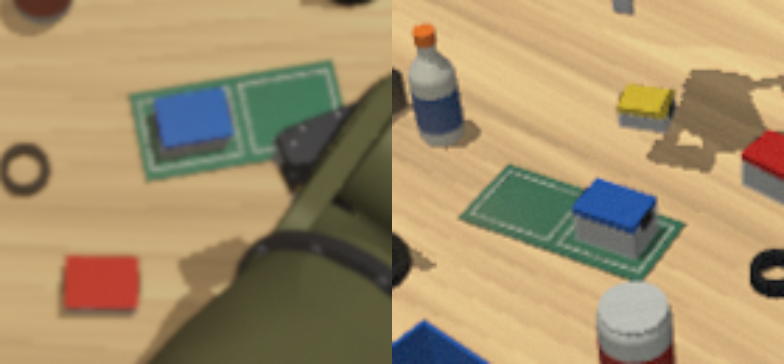

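The left view shows the blue box inside the outline nearer the scale, and the right view shows it standing flat. It measures about (592,-162) against a target of (594,-163). Next I'll grasp the yellow box.

To row units: 143.5 mm / 750 = 0.1913, 142 mm / 750 = 0.1893.

Call:
arm_command([
  [[0,-0.0013,0.0533,0,0,0,-1],[0,-0.0013,0.1067,0,0,0,-1],[0,-0.0013,0.1467,0,0,0,-1],[0,-0.0013,0.1733,0,0,0,-1],[0,-0.0013,0.184,0,0,0,-1],[0,-0.0013,0.1893,0,0,0,-1],[0,-0.0013,0.1913,0,0,0,-1],[0,-0.0013,0.1913,0,0,0,-1],[0,-0.0013,0.1913,0,0,0,1],[0,-0.0013,0.1913,0,0,0,1],[0,-0.0013,0.1913,0,0,0,1],[0,-0.0013,0.1913,0,0,0,1]],
], squeeze=15)

```text
time_s: 8.6
ee_pos: [0.4296, -0.2648, 0.0052]
eef_rot: [3.141, 0.0, 1.983]
force: [0.6, 1.0, -0.6]
grip_width: 0.0656
grip_force: 0.0
```

To row units: -140 mm / 750 = -0.1867, -100 mm / 750 = -0.1333.

Call:
arm_command([
  [[0,0,0,0,0,0,1],[0,0,0,0,0,0,1],[0,0,0,0,0,0,1],[0,0,-0.0267,0,0,0,1],[0,0,-0.08,0,0,0,1],[0,0,-0.1333,0,0,0,1],[0,0,-0.1867,0,0,0,1],[0,0,-0.1867,0,0,0,1],[0,0,-0.1867,0,0,0,1]],
])

```text
time_s: 9.5
ee_pos: [0.4296, -0.2648, 0.1452]
eef_rot: [3.141, 0.001, 1.983]
force: [-0.2, 0.1, -1.6]
grip_width: 0.0001
grip_force: 0.0
```

```bash
python3 - <<'E'
from h import *
mv(593,-162.3,145,1.788)
s,_=cams.camera('scene');cv2.imwrite('pics/c3.png',cv2.resize(s[60:230,200:400],None,fx=3,fy=3))
E
```

```text
shift [ 28.5 190.8   0.3] turn [0.001 0.001 0.195] pos [ 0.43  -0.265  0.145] rot [3.141e+00 1.000e-03 1.983e+00] t 9.5
```

View pics/c3.png

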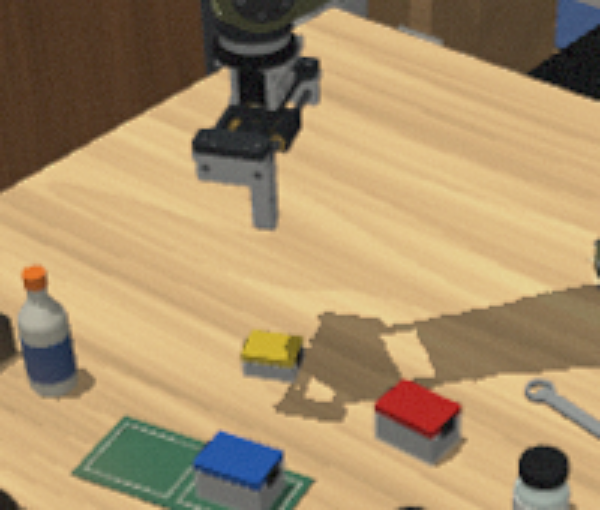

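The fingers are shut and empty, and the yellow box is still standing at crop (272,350). The lift probably began before the fingers had closed on it. I'll measure it again and wait longer this time.

```bash
python3 - <<'E'
from h import *
from scipy.spatial.transform import Rotation
i0=cv2.imread('pics/scene0.png');s,_=cams.camera('scene')
lo,hi=(20,120,80),(35,255,255);R=(270,160,315,195)
for im in(i0,s):
    m=hsvmask(im,lo,hi,R);print(rect('scene',m,.03),cv2.countNonZero(m))
mv(430,-264,5,1.983)
E
```

```text
(array([ 435. , -261.8]), array([53.4, 57.6]), 2.061) 197
(array([ 435.1, -261.8]), array([51.8, 58.8]), 2.032) 193
shift [ -0.3   1.2 138.7] turn [-0.001 -0.002 -0.   ] pos [ 0.429 -0.264  0.144] rot [-3.141e+00 -2.000e-03  1.983e+00] t 9.6
```

Call:
arm_command([
  [[0,0,0,0,0,0,-1],[0,0,0,0,0,0,-1],[0,0,0,0,0,0,-1],[0,0,0,0,0,0,-1],[0,0,0,0,0,0,-1],[0,0,0,0,0,0,-1],[0,0,0,0,0,0,-1],[0,0,0,0,0,0,-1],[0,0,0,0,0,0,-1]],
])

```text
time_s: 10.5
ee_pos: [0.4295, -0.2648, 0.1451]
eef_rot: [3.142, 0.0, 1.983]
force: [-0.3, 0.4, 0.4]
grip_width: 0.0689
grip_force: 0.0
```

To row units: 140 mm / 750 = 0.1867, 135 mm / 750 = 0.18.

Call:
arm_command([
  [[0,0.0013,0,0,0,0,-1],[0,0.0013,0,0,0,0,-1],[0,0.0013,0,0,0,0,-1],[0,0.0013,0,0,0,0,-1],[0,0.0013,0.06,0,0,0,-1],[0,0.0013,0.12,0,0,0,-1],[0,0.0013,0.16,0,0,0,-1],[0,0.0013,0.18,0,0,0,-1],[0,0.0013,0.1867,0,0,0,-1],[0,0.0013,0.1867,0,0,0,-1],[0,0.0013,0.1867,0,0,0,1],[0,0.0013,0.1867,0,0,0,1]],
])

```text
time_s: 11.7
ee_pos: [0.431, -0.2647, 0.0061]
eef_rot: [3.141, 0.002, 1.983]
force: [-0.2, 0.3, 0.1]
grip_width: 0.0813
grip_force: 0.0
```

Call:
arm_command([
  [[0,0,0,0,0,0,1],[0,0,0,0,0,0,1],[0,0,0,0,0,0,1],[0,0,0,0,0,0,1],[0,0,0,0,0,0,1],[0,0,0,0,0,0,1],[0,0,0,0,0,0,1],[0,0,0,0,0,0,1],[0,0,0,0,0,0,1]],
])

```text
time_s: 12.6
ee_pos: [0.4304, -0.2644, 0.005]
eef_rot: [3.142, 0.0, 1.983]
force: [-0.0, -0.2, -1.2]
grip_width: 0.0093
grip_force: 0.0
```

```bash
python3 - <<'E'
from h import *
s,_=cams.camera('scene');p,_=cams.camera('top');cv2.imwrite('pics/c4.png',np.hstack([cv2.resize(s[100:220,240:360],None,fx=3.3,fy=3.3),cv2.resize(p[170:290,330:450],None,fx=3.3,fy=3.3)]))
E
```

```text
(no output)
```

View pics/c4.png

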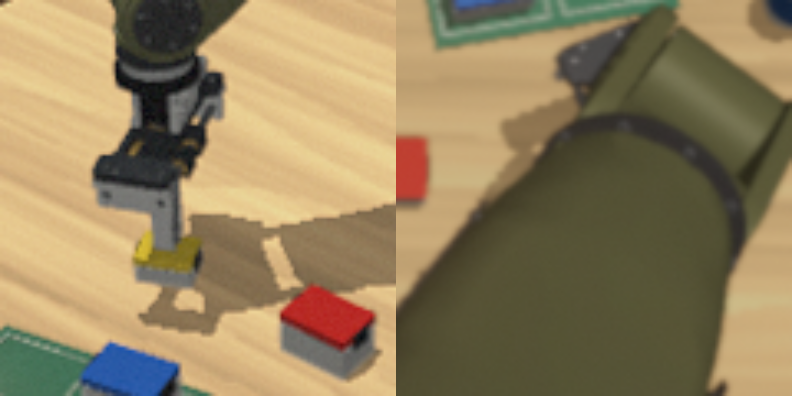

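```bash
python3 - <<'E'
from h import *
i=cams.camera_info('scene');K=np.array([[i['fx'],0,i['cx']],[0,i['fy'],i['cy']],[0,0,1]]);T=np.array(i['world_to_cam'])
P=np.array([[430,-264,0],[430,-264,5],[430,-264,30],[430,-264,60],[430,-264,97]])/1000
q=cv2.projectPoints(P,cv2.Rodrigues(T[:3,:3])[0],T[:3,3],K,np.float64(i['dist_coeffs']))[0].reshape(-1,2)
print(q.round(1),((q-[240,100])*3.3).round(0))
s,d=cams.camera('scene');W=world('scene',d)
for c,r in((288,172),(292,172),(291,160),(285,176),(296,176),(290,183)):print(c,r,W[r,c].round(3))
print({k:np.round(v,3).tolist() for k,v in ctrl.get_obs().items()})
g=W[165:190,275:310].reshape(-1,3);y=hsvmask(s,(20,120,80),(35,255,255),(270,160,315,195))>0
g=W[y];print(g.min(0).round(3),g.max(0).round(3),np.median(g,0).round(3))
E
```

```text
[[291.1 182.1]
 [291.  180.8]
 [290.6 174.5]
 [290.1 166.7]
 [289.5 156.8]] [[169. 271.]
 [168. 267.]
 [167. 246.]
 [165. 220.]
 [163. 187.]]
288 172 [ 0.443 -0.262  0.049]
292 172 [ 0.438 -0.25   0.051]
291 160 [ 0.494 -0.198  0.152]
285 176 [ 0.449 -0.27   0.032]
296 176 [ 0.42  -0.251  0.024]
290 183 [ 0.445 -0.254  0.011]
{'time_s': 12.75, 'qpos': [-0.623, 0.425, 1.804, 0.0, 0.913, -1.035], 'joint_vel': [-0.001, -0.001, -0.0, -0.001, 0.001, -0.002], 'tau': [-0.002, -52.29, -27.359, 0.019, 0.073, 0.0], 'ee_pos': [0.43, -0.264, 0.005], 'eef_rot': [3.142, -0.0, 1.983], 'force': [0.059, -0.165, -0.811], 'moment': [-0.052, 0.091, -0.04], 'grip_force': 0.0, 'grip_width': 0.0}
[ 0.401 -0.322 -0.002] [1.335 0.596 0.998] [ 0.438 -0.257  0.029]
```

```bash
python3 - <<'E'
from h import *
s,d=cams.camera('scene');W=world('scene',d);d0=np.load('scene0.npy');W0=world('scene',d0)
for r in range(164,190,2):
    print(r,[(*(W[r,c]*1000).round(0).astype(int).tolist(),) for c in(283,291,297)],s[r,291].tolist(),'init',(W0[r,291]*1000).round(0).astype(int).tolist())
cv2.imwrite('pics/c5.png',cv2.resize(s[145:200,260:330],None,fx=10,fy=10,interpolation=cv2.INTER_NEAREST))
E
```

```text
164 [(500, -224, 130), (491, -201, 135), (352, -307, 5)] [109, 112, 112] init [356, -330, -4]
166 [(380, -344, -4), (441, -249, 76), (352, -307, -3)] [112, 117, 117] init [365, -321, -2]
168 [(388, -336, -3), (441, -250, 68), (365, -296, 1)] [115, 117, 118] init [375, -313, -1]
170 [(397, -327, -2), (439, -252, 59), (370, -292, -2)] [115, 121, 118] init [381, -307, -2]
172 [(436, -290, 31), (439, -254, 50), (410, -255, 32)] [117, 117, 120] init [420, -271, 30]
174 [(443, -284, 31), (439, -253, 43), (414, -252, 28)] [108, 114, 115] init [426, -266, 29]
176 [(450, -277, 30), (430, -263, 25), (423, -244, 29)] [26, 106, 124] init [437, -257, 32]
178 [(454, -275, 26), (441, -253, 28), (429, -239, 28)] [35, 110, 127] init [441, -253, 28]
180 [(456, -273, 20), (446, -248, 26), (435, -234, 26)] [31, 111, 130] init [449, -246, 29]
182 [(460, -269, 17), (444, -251, 16), (439, -231, 23)] [113, 120, 120] init [449, -246, 21]
184 [(458, -272, 6), (445, -251, 8), (441, -229, 17)] [110, 111, 112] init [448, -248, 12]
186 [(457, -274, -4), (442, -254, -3), (439, -232, 6)] [108, 121, 132] init [446, -250, 2]
188 [(463, -268, -5), (451, -246, -1), (440, -231, -1)] [80, 115, 136] init [456, -241, 5]
```

View pics/c5.png

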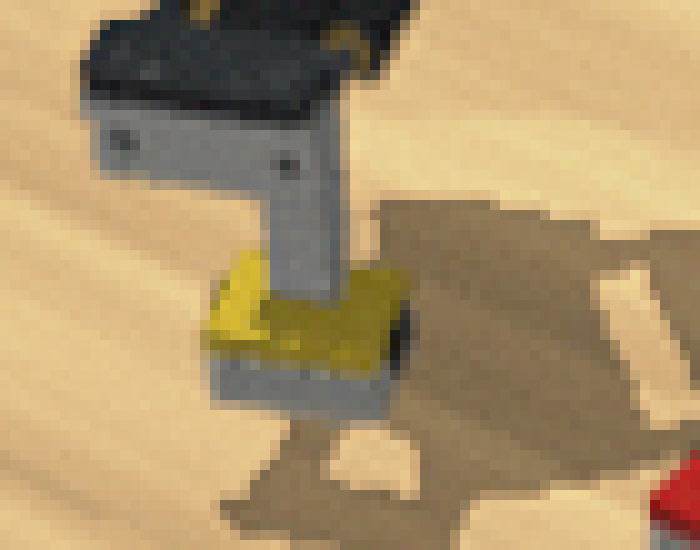

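The crop shows the fingers sunk into the yellow lid around crop (300,295), with the box unmoved and no grip force. A small sideways nudge will show whether this box is solid.

To row units: 20 mm / 750 = 0.0267, 15 mm / 750 = 0.02.

Call:
arm_command([
  [[0,0.0067,0,0,0,0,1],[0,0.0133,0,0,0,0,1],[0,0.02,0,0,0,0,1],[0,0.0267,0,0,0,0,1],[0,0.0267,0,0,0,0,1]],
])

```text
time_s: 13.3
ee_pos: [0.4493, -0.256, 0.005]
eef_rot: [3.142, 0.0, 1.984]
force: [0.2, -0.4, -0.2]
grip_width: 0.0002
grip_force: 0.0
```

```bash
python3 - <<'E'
from h import *
s,d=cams.camera('scene')
m=hsvmask(s,(20,120,80),(35,255,255),(270,160,315,195));print(rect('scene',m,.03))
cv2.imwrite('pics/c6.png',cv2.resize(s[145:200,260:330],None,fx=8,fy=8,interpolation=cv2.INTER_NEAREST))
E
```

```text
(array([ 435. , -260.9]), array([51.6, 59.2]), 2.061)
```

View pics/c6.png

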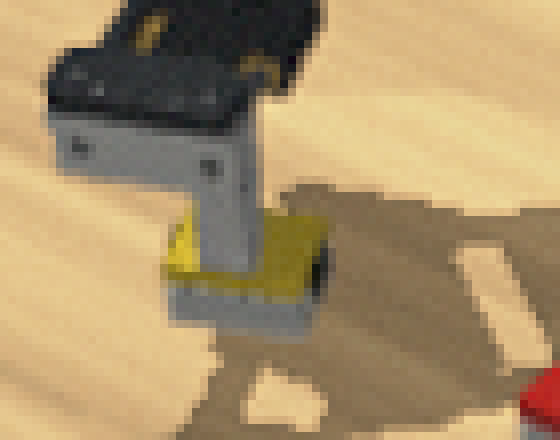

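The fingers go straight through this yellow box with no force, so it may be a false image or a look-alike. I'll lift, then search both views for any other yellow box, since the arm hid part of the bench at the start.

To row units: -140 mm / 750 = -0.1867, -90 mm / 750 = -0.12.

Call:
arm_command([
  [[0,0.0267,-0.06,0,0,0,-1],[0,0.0267,-0.12,0,0,0,-1],[0,0.0267,-0.1867,0,0,0,-1],[0,0.0267,-0.1867,0,0,0,-1],[0,0.0267,-0.1867,0,0,0,-1],[0,0.0267,-0.1867,0,0,0,-1],[0,0.0267,-0.1867,0,0,0,-1],[0,0.0267,-0.1867,0,0,0,-1],[0,0.0267,-0.1867,0,0,0,-1],[0,0.0267,-0.1867,0,0,0,-1]],
])

```text
time_s: 14.35
ee_pos: [0.467, -0.2483, 0.1447]
eef_rot: [-3.141, -0.0, 1.983]
force: [-0.3, -0.5, 0.1]
grip_width: 0.0772
grip_force: 0.0
```

```bash
python3 - <<'E'
from h import *
p,_=cams.camera('top');s,_=cams.camera('scene');p0=cv2.imread('pics/top0.png')
for n,im in(('top',p),('top0',p0),('scene',s)):
    m=hsvmask(im,(18,110,60),(38,255,255),(0,0,640,400));k,_,st,c=cv2.connectedComponentsWithStats(m)
    print(n,[(st[j,4],c[j].round(0).tolist()) for j in range(1,k) if st[j,4]>25])
cv2.imwrite('pics/c7.png',np.vstack([cv2.resize(p,(480,300)),cv2.resize(s,(480,300))]))
E
```

```text
top [(np.int32(35), [5.0, 14.0]), (np.int32(1765), [448.0, 42.0]), (np.int32(35), [613.0, 37.0]), (np.int32(29), [633.0, 45.0]), (np.int32(51), [202.0, 65.0]), (np.int32(32), [251.0, 66.0]), (np.int32(50), [302.0, 67.0]), (np.int32(35), [352.0, 69.0]), (np.int32(410), [632.0, 119.0]), (np.int32(107), [570.0, 134.0]), (np.int32(139), [573.0, 156.0]), (np.int32(152), [88.0, 153.0]), (np.int32(27), [130.0, 150.0]), (np.int32(33), [623.0, 159.0]), (np.int32(69), [575.0, 180.0]), (np.int32(27), [522.0, 183.0]), (np.int32(89), [355.0, 209.0]), (np.int32(53), [578.0, 211.0]), (np.int32(100), [63.0, 299.0]), (np.int32(35), [225.0, 310.0]), (np.int32(33), [276.0, 313.0]), (np.int32(166), [246.0, 329.0]), (np.int32(51), [6.0, 347.0])]
top0 [(np.int32(1777), [448.0, 43.0]), (np.int32(49), [202.0, 65.0]), (np.int32(31), [251.0, 66.0]), (np.int32(52), [302.0, 67.0]), (np.int32(34), [352.0, 69.0]), (np.int32(45), [407.0, 121.0]), (np.int32(32), [465.0, 136.0]), (np.int32(31), [296.0, 134.0]), (np.int32(88), [158.0, 138.0]), (np.int32(71), [182.0, 143.0]), (np.int32(33), [138.0, 149.0]), (np.int32(
[... 1202 characters left out ...]
, [99.0, 314.0]), (np.int32(29), [130.0, 331.0]), (np.int32(54), [92.0, 334.0]), (np.int32(64), [148.0, 339.0]), (np.int32(111), [505.0, 354.0]), (np.int32(30), [68.0, 366.0]), (np.int32(41), [99.0, 362.0]), (np.int32(31), [191.0, 365.0]), (np.int32(45), [216.0, 372.0]), (np.int32(357), [117.0, 393.0]), (np.int32(27), [232.0, 383.0]), (np.int32(37), [235.0, 396.0])]
scene [(np.int32(214), [290.0, 175.0]), (np.int32(71), [205.0, 285.0]), (np.int32(37), [231.0, 286.0]), (np.int32(97), [249.0, 316.0]), (np.int32(62), [277.0, 318.0]), (np.int32(105), [299.0, 351.0]), (np.int32(83), [330.0, 354.0]), (np.int32(2072), [48.0, 375.0]), (np.int32(118), [355.0, 391.0]), (np.int32(105), [389.0, 395.0])]
```

View pics/c7.png

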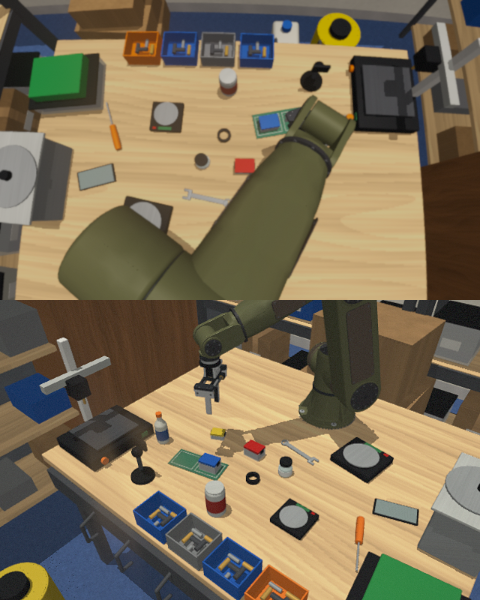

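No other yellow box shows up in either view: only the one at scene (290,175), which is unmoved. I'll try once more, gripping across its other axis and lower down.

```bash
python3 - <<'E'
from h import *
mv(430,-264,2.5,1.983-np.pi/2)
E
```

```text
shift [  0.5 -40.2 142.4] turn [-0.    -0.     1.571] pos [ 0.467 -0.248  0.145] rot [-3.141 -0.     1.983] t 14.45
```

To row units: -40 mm / 750 = -0.0533, 1.57 rad / 4 = 0.3925.

Call:
arm_command([
  [[0,-0.0533,0,0,0,0.3925,-1],[0,-0.0533,0,0,0,0.3925,-1],[0,-0.0533,0,0,0,0.3925,-1],[0,-0.0533,0,0,0,0.3925,-1],[0,-0.0533,0,0,0,0.3925,-1],[0,-0.0533,0,0,0,0.3925,-1],[0,-0.0533,0,0,0,0.3925,-1],[0,-0.0533,0,0,0,0.3925,-1],[0,-0.0533,0,0,0,0.3925,-1],[0,-0.0533,0,0,0,0.3925,-1],[0,-0.0533,0,0,0,0.3925,-1],[0,-0.0533,0,0,0,0.3925,-1]],
])

```text
time_s: 15.65
ee_pos: [0.4304, -0.2644, 0.1451]
eef_rot: [3.142, -0.0, 0.412]
force: [-0.2, 0.6, 0.5]
grip_width: 0.0936
grip_force: 0.0
```

To row units: 142 mm / 750 = 0.1893, 141 mm / 750 = 0.188.

Call:
arm_command([
  [[0,0,0.06,0,0,0,-1],[0,0,0.12,0,0,0,-1],[0,0,0.16,0,0,0,-1],[0,0,0.18,0,0,0,-1],[0,0,0.188,0,0,0,-1],[0,0,0.1893,0,0,0,-1],[0,0,0.1893,0,0,0,1],[0,0,0.1893,0,0,0,1],[0,0,0.1893,0,0,0,1],[0,0,0.1893,0,0,0,1],[0,0,0.1893,0,0,0,1],[0,0,0.1893,0,0,0,1]],
])

```text
time_s: 16.85
ee_pos: [0.4305, -0.2644, 0.0033]
eef_rot: [3.141, -0.0, 0.413]
force: [-0.7, -0.0, 2.2]
grip_width: 0.0549
grip_force: 15.0
```

Call:
arm_command([
  [[0,0,0,0,0,0,1],[0,0,0,0,0,0,1],[0,0,0,0,0,0,1],[0,0,0,0,0,0,1]],
])

```text
time_s: 17.25
ee_pos: [0.4306, -0.2645, 0.0032]
eef_rot: [3.141, -0.0, 0.413]
force: [-0.1, -0.2, 4.8]
grip_width: 0.0553
grip_force: 15.0
```

It grips at 55 mm across the long side. I'll lift and check that it comes along.

To row units: -140 mm / 750 = -0.1867, -100 mm / 750 = -0.1333.

Call:
arm_command([
  [[0,0,-0.0067,0,0,0,1],[0,0,-0.0267,0,0,0,1],[0,0,-0.08,0,0,0,1],[0,0,-0.1333,0,0,0,1],[0,0,-0.1867,0,0,0,1],[0,0,-0.1867,0,0,0,1],[0,0,-0.1867,0,0,0,1]],
])

```text
time_s: 17.95
ee_pos: [0.4303, -0.2643, 0.143]
eef_rot: [3.141, -0.0, 0.413]
force: [0.3, 0.6, -2.3]
grip_width: 0.0549
grip_force: 15.0
```

```bash
python3 - <<'E'
from h import *
mv(592.5,-162,143,1.786-np.pi/2)
s,_=cams.camera('scene');cv2.imwrite('pics/c8.png',cv2.resize(s[90:210,220:360],None,fx=4,fy=4))
E
```

```text
shift [189.6 -28.6   0. ] turn [ 0.    -0.     0.198] pos [ 0.43  -0.264  0.143] rot [ 3.141 -0.     0.413] t 17.95
```

View pics/c8.png

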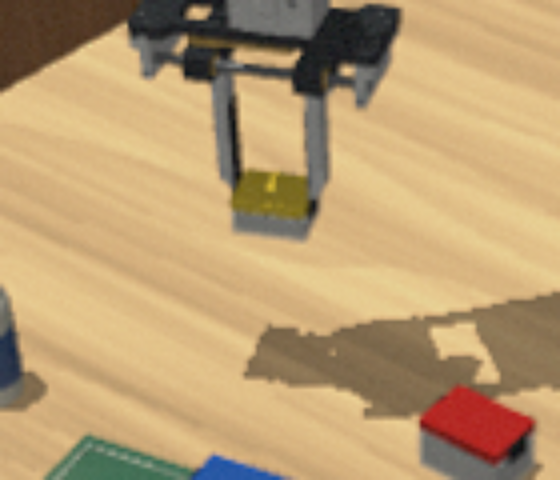

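The yellow box is held level between the fingers at crop (272,200). I'll carry it over the blue box.

To row units: 189.5 mm / 750 = 0.2527, 183 mm / 750 = 0.244, 0.198 rad / 4 = 0.0495.

Call:
arm_command([
  [[0.0267,-0.004,0,0,0,0.005,1],[0.0733,-0.0107,0,0,0,0.015,1],[0.1267,-0.0187,0,0,0,0.025,1],[0.18,-0.0267,0,0,0,0.0375,1],[0.22,-0.0333,0,0,0,0.0495,1],[0.244,-0.0373,0,0,0,0.0495,1],[0.2527,-0.038,0,0,0,0.0495,1],[0.2527,-0.038,0,0,0,0.0495,1],[0.2527,-0.038,0.04,0,0,0.0495,1],[0.2527,-0.038,0.08,0,0,0.0495,1],[0.2527,-0.038,0.1,0,0,0.0495,1],[0.2527,-0.038,0.1,0,0,0.0495,1]],
])

```text
time_s: 19.2
ee_pos: [0.5909, -0.1625, 0.066]
eef_rot: [-3.14, 0.004, 0.214]
force: [-0.2, -0.3, -1.7]
grip_width: 0.0545
grip_force: 15.0
```

```bash
python3 - <<'E'
from h import *
mv(592.5,-162,52,1.786-np.pi/2)
E
```

```text
shift [ 1.7 -0.1 14. ] turn [-0.002  0.004 -0.001] pos [ 0.591 -0.162  0.066] rot [-3.14   0.004  0.214] t 19.2
```

To row units: 16 mm / 750 = 0.0213, 14 mm / 750 = 0.0187.

Call:
arm_command([
  [[0.0013,0,0.008,0,0,0,1],[0.0013,0,0.0147,0,0,0,1],[0.0013,0,0.0187,0,0,0,1],[0.0013,0,0.0213,0,0,0,1],[0.0013,0,0.0213,0,0,0,1],[0.0013,0,0.0213,0,0,0,1],[0.0013,0,0.0213,0,0,0,1]],
])

```text
time_s: 19.9
ee_pos: [0.5937, -0.162, 0.0523]
eef_rot: [3.141, -0.0, 0.215]
force: [-0.4, 0.7, -2.2]
grip_width: 0.0552
grip_force: 15.0
```

To row units: 1.5 mm / 750 = 0.002, -1 mm / 750 = -0.0013.

Call:
arm_command([
  [[-0.0013,0,0.0013,0,0,0,1],[-0.0013,0,0.0013,0,0,0,1],[-0.0013,0,0.002,0,0,0,1],[-0.0013,0,0.002,0,0,0,1]],
])

```text
time_s: 20.3
ee_pos: [0.5928, -0.1622, 0.0512]
eef_rot: [3.141, -0.001, 0.215]
force: [-1.2, 0.9, 4.1]
grip_width: 0.055
grip_force: 15.0
```

Contact (+4 N). I'll release and rise.

To row units: -100 mm / 750 = -0.1333, -80 mm / 750 = -0.1067.

Call:
arm_command([
  [[0,0,0,0,0,0,-1],[0,0,0,0,0,0,-1],[0,0,0,0,0,0,-1],[0,0,0,0,0,0,-1],[0,0,0,0,0,0,-1],[0,0,-0.0133,0,0,0,-1],[0,0,-0.0533,0,0,0,-1],[0,0,-0.1067,0,0,0,-1],[0,0,-0.1333,0,0,0,-1],[0,0,-0.1333,0,0,0,-1]],
])

```text
time_s: 21.3
ee_pos: [0.5939, -0.1626, 0.1547]
eef_rot: [3.138, -0.005, 0.215]
force: [0.8, -0.3, 0.3]
grip_width: 0.094
grip_force: 0.0
```

```bash
python3 - <<'E'
from h import *
mv(428,-79,150,1.607)
E
```

```text
shift [-144.3 -117.1    3.6] turn [ 0.006 -0.002 -1.392] pos [ 0.594 -0.163  0.155] rot [ 3.138 -0.005  0.215] t 21.3
```

To row units: -144 mm / 750 = -0.192, -117 mm / 750 = -0.156, -1.392 rad / 4 = -0.348.

Call:
arm_command([
  [[-0.192,-0.156,0.0027,0,0,-0.348,-1],[-0.192,-0.156,0.0027,0,0,-0.348,-1],[-0.192,-0.156,0.0027,0,0,-0.348,-1],[-0.192,-0.156,0.0027,0,0,-0.348,-1],[-0.192,-0.156,0.0027,0,0,-0.348,-1],[-0.192,-0.156,0.0027,0,0,-0.348,-1],[-0.192,-0.156,0.0027,0,0,-0.348,-1],[-0.192,-0.156,0.0027,0,0,-0.348,-1],[-0.192,-0.156,0.0027,0,0,-0.348,-1],[-0.192,-0.156,0.0027,0,0,-0.348,-1],[-0.192,-0.156,0.0027,0,0,-0.348,-1],[-0.192,-0.156,0.0027,0,0,-0.348,-1]],
])

```text
time_s: 22.5
ee_pos: [0.4267, -0.0785, 0.1482]
eef_rot: [-3.141, -0.0, 1.605]
force: [0.2, 0.2, 0.4]
grip_width: 0.094
grip_force: 0.0
```

```bash
python3 - <<'E'
from h import *
mv(428,-79,15,1.607)
p,_=cams.camera('top');s,_=cams.camera('scene')
b=((105,120,50),(125,255,255));y=((20,120,80),(35,255,255))
print('yellow',rect('top',hsvmask(p,*y,(338,145,375,180)),.078),rect('scene',hsvmask(s,*y,(240,180,310,235)),.078))
print('blue',rect('top',hsvmask(p,*b,(325,130,430,195)),.048),rect('scene',hsvmask(s,*b,(225,185,320,245)),.048))
cv2.imwrite('pics/c9.png',np.hstack([cv2.resize(p[120:210,310:430],None,fx=3.3,fy=3.3),cv2.resize(s[170:260,210:330],None,fx=3.3,fy=3.3)]))
E
```

```text
shift [ -0.5   1.4 133.2] turn [-0.001 -0.    -0.002] pos [ 0.427 -0.079  0.148] rot [-3.141 -0.     1.605] t 22.5
yellow (array([ 591.3, -161.5]), array([44.7, 58.6]), 1.813) (array([ 596.1, -159.7]), array([50.8, 60.1]), 1.805)
blue (array([ 576.7, -191.9]), array([ 5.6, 13.7]), 1.609) (array([ 607.6, -148.2]), array([47. , 77.8]), 2.345)
```

View pics/c9.png

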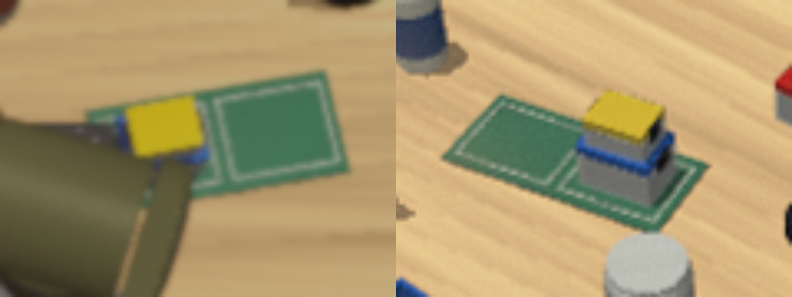

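The yellow box sits centred on the blue one in both views, within about 1 mm. Now the red box.

To row units: 133 mm / 750 = 0.1773, 130 mm / 750 = 0.1733.

Call:
arm_command([
  [[0,0.0013,0.06,0,0,0,-1],[0,0.0013,0.1133,0,0,0,-1],[0,0.0013,0.1533,0,0,0,-1],[0,0.0013,0.1733,0,0,0,-1],[0,0.0013,0.1773,0,0,0,-1],[0,0.0013,0.1773,0,0,0,-1],[0,0.0013,0.1773,0,0,0,1],[0,0.0013,0.1773,0,0,0,1],[0,0.0013,0.1773,0,0,0,1],[0,0.0013,0.1773,0,0,0,1],[0,0.0013,0.1773,0,0,0,1],[0,0.0013,0.1773,0,0,0,1]],
], squeeze=20)

```text
time_s: 23.8
ee_pos: [0.4281, -0.0786, 0.0157]
eef_rot: [3.141, 0.0, 1.607]
force: [-0.4, 0.4, 0.8]
grip_width: 0.0495
grip_force: 19.8
```

Call:
arm_command([
  [[0,0,0,0,0,0,1],[0,0,0,0,0,0,1],[0,0,0,0,0,0,1],[0,0,0,0,0,0,1]],
])

```text
time_s: 24.2
ee_pos: [0.4281, -0.0786, 0.0157]
eef_rot: [3.141, 0.0, 1.607]
force: [0.5, -0.3, 3.1]
grip_width: 0.0497
grip_force: 20.0
```

To row units: -150 mm / 750 = -0.2, -145 mm / 750 = -0.1933.

Call:
arm_command([
  [[0,0,-0.0067,0,0,0,1],[0,0,-0.04,0,0,0,1],[0,0,-0.0933,0,0,0,1],[0,0,-0.1467,0,0,0,1],[0,0,-0.1933,0,0,0,1],[0,0,-0.2,0,0,0,1],[0,0,-0.2,0,0,0,1]],
])

```text
time_s: 24.9
ee_pos: [0.4279, -0.0786, 0.1657]
eef_rot: [3.141, 0.0, 1.607]
force: [0.5, -0.1, -3.2]
grip_width: 0.0493
grip_force: 20.0
```

```bash
python3 - <<'E'
from h import *
mv(616.5,-266,160,1.787)
E
```

```text
shift [-194.1  181.7    5.9] turn [ 0.001  0.    -0.18 ] pos [ 0.428 -0.079  0.166] rot [3.141 0.    1.607] t 24.9
```

To row units: -194 mm / 750 = -0.2587, -191 mm / 750 = -0.2547, -0.18 rad / 4 = -0.045.

Call:
arm_command([
  [[-0.0267,0.0253,0,0,0,-0.005,1],[-0.0667,0.0627,0,0,0,-0.0125,1],[-0.1133,0.1067,0,0,0,-0.0225,1],[-0.16,0.1493,0,0,0,-0.03,1],[-0.2067,0.1933,0,0,0,-0.0375,1],[-0.24,0.224,0,0,0,-0.045,1],[-0.2547,0.2387,0,0,0,-0.045,1],[-0.2587,0.242,0,0,0,-0.045,1],[-0.2587,0.242,0,0,0,-0.045,1],[-0.2587,0.242,0.06,0,0,-0.045,1],[-0.2587,0.242,0.12,0,0,-0.045,1],[-0.2587,0.242,0.16,0,0,-0.045,1]],
])

```text
time_s: 26.1
ee_pos: [0.6144, -0.2643, 0.0422]
eef_rot: [-3.139, -0.002, 1.787]
force: [-0.1, 0.4, -2.8]
grip_width: 0.0496
grip_force: 20.0
```

To row units: 24 mm / 750 = 0.032, 22 mm / 750 = 0.0293.

Call:
arm_command([
  [[0,0,0.0133,0,0,0,1],[0,0,0.024,0,0,0,1],[0,0,0.0293,0,0,0,1],[0,0,0.032,0,0,0,1],[0,0,0.032,0,0,0,1],[0,0,0.032,0,0,0,1]],
])

```text
time_s: 26.7
ee_pos: [0.6167, -0.2661, 0.0225]
eef_rot: [3.141, 0.001, 1.787]
force: [0.4, 0.2, -2.4]
grip_width: 0.0495
grip_force: 20.0
```

```bash
python3 - <<'E'
from h import *
mv(616.5,-266,19,1.787)
E
```

```text
shift [ 0.1 -0.2  3.5] turn [ 0.001  0.001 -0.   ] pos [ 0.617 -0.266  0.022] rot [3.141e+00 1.000e-03 1.787e+00] t 26.7
```

To row units: -140 mm / 750 = -0.1867, -90 mm / 750 = -0.12.

Call:
arm_command([
  [[0,0,0.0027,0,0,0,1],[0,0,0.004,0,0,0,1],[0,0,0.004,0,0,0,1],[0,0,0.004,0,0,0,-1],[0,0,0.004,0,0,0,-1],[0,0,0.004,0,0,0,-1],[0,0,0.004,0,0,0,-1],[0,0,0.004,0,0,0,-1],[0,0,-0.0067,0,0,0,-1],[0,0,-0.06,0,0,0,-1],[0,0,-0.12,0,0,0,-1],[0,0,-0.1867,0,0,0,-1]],
])

```text
time_s: 27.9
ee_pos: [0.6158, -0.2657, 0.1632]
eef_rot: [-3.141, -0.001, 1.787]
force: [0.3, -0.3, 0.2]
grip_width: 0.0939
grip_force: 0.0
```

```bash
python3 - <<'E'
from h import *
mv(440,72,160,1.787)
E
```

```text
shift [367.5 -99.3   3.5] turn [-0.001 -0.001 -0.   ] pos [ 0.616 -0.266  0.163] rot [-3.141e+00 -1.000e-03  1.787e+00] t 27.9
```

To row units: 367.5 mm / 750 = 0.49, -99.5 mm / 750 = -0.1327.

Call:
arm_command([
  [[0.49,-0.1327,0.004,0,0,0,-1],[0.49,-0.1327,0.004,0,0,0,-1],[0.49,-0.1327,0.004,0,0,0,-1],[0.49,-0.1327,0.004,0,0,0,-1],[0.49,-0.1327,0.004,0,0,0,-1],[0.49,-0.1327,0.004,0,0,0,-1],[0.49,-0.1327,0.004,0,0,0,-1],[0.49,-0.1327,0.004,0,0,0,-1],[0.49,-0.1327,0.004,0,0,0,-1],[0.49,-0.1327,0.004,0,0,0,-1],[0.49,-0.1327,0.004,0,0,0,-1]],
])

```text
time_s: 29.0
ee_pos: [0.4408, 0.0711, 0.1589]
eef_rot: [3.141, 0.0, 1.786]
force: [-0.1, 0.0, 0.2]
grip_width: 0.0938
grip_force: 0.0
```

```bash
python3 - <<'E'
from h import *
mv(440,72,15,1.787)
p,_=cams.camera('top');s,_=cams.camera('scene')
R=((0,120,60),(8,255,255));W=((20,120,80),(35,255,255))
print('red',rect('top',hsvmask(p,*R,(375,130,425,190)),.048),rect('scene',hsvmask(s,*R,(215,190,275,235)),.048))
# pan centre in scene view
print('pan',rect('scene',hsvmask(s,(0,0,100),(180,50,255),(362,265,420,310)),.03))
cv2.imwrite('pics/c10.png',np.hstack([cv2.resize(p[120:210,310:430],None,fx=3.3,fy=3.3),cv2.resize(s[170:260,210:330],None,fx=3.3,fy=3.3)]))
E
```

```text
shift [  1.1  -0.7 143.8] turn [ 0.     0.    -0.001] pos [0.441 0.071 0.159] rot [3.141 0.    1.786] t 29.0
red (array([ 613. , -265.1]), array([51.5, 73.1]), 1.784) (array([ 619.1, -262.8]), array([55.4, 74.8]), 1.782)
pan (array([616.5, 222.5]), array([89.5, 91.8]), 2.235)
```

View pics/c10.png

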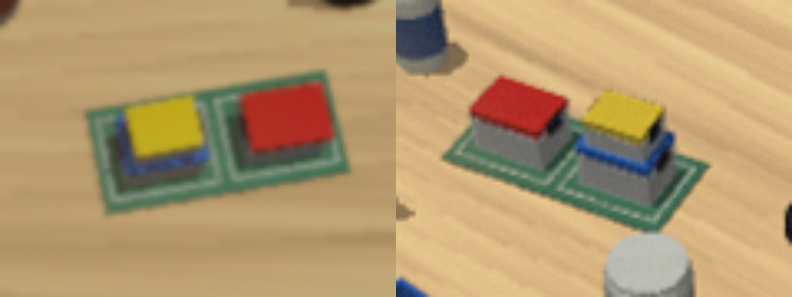

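Red measures about (615,-264) against a target of (616.5,-266), squarely inside the far outline, and the stack is intact. Now the jar.

To row units: 140 mm / 750 = 0.1867, 134 mm / 750 = 0.1787.

Call:
arm_command([
  [[0.0013,0,0.06,0,0,0,-1],[0.0013,0,0.1133,0,0,0,-1],[0.0013,0,0.1533,0,0,0,-1],[0.0013,0,0.1787,0,0,0,-1],[0.0013,0,0.1867,0,0,0,-1],[0.0013,0,0.1867,0,0,0,-1],[0.0013,0,0.1867,0,0,0,1],[0.0013,0,0.1867,0,0,0,1],[0.0013,0,0.1867,0,0,0,1],[0.0013,0,0.1867,0,0,0,1],[0.0013,0,0.1867,0,0,0,1],[0.0013,0,0.1867,0,0,0,1]],
])

```text
time_s: 30.3
ee_pos: [0.4402, 0.0727, 0.0187]
eef_rot: [3.141, 0.0, 1.787]
force: [1.7, 0.4, 0.8]
grip_width: 0.0493
grip_force: 0.9
```

Call:
arm_command([
  [[0,0,0,0,0,0,1],[0,0,0,0,0,0,1],[0,0,0,0,0,0,1],[0,0,0,0,0,0,1]],
])

```text
time_s: 30.7
ee_pos: [0.4403, 0.0727, 0.0187]
eef_rot: [3.141, 0.0, 1.787]
force: [0.3, 0.3, 1.6]
grip_width: 0.0462
grip_force: 20.0
```

The grip is 46 mm where I expected 52. I'll lift it and check that it hangs straight.

Call:
arm_command([
  [[0,0,-0.0067,0,0,0,1],[0,0,-0.04,0,0,0,1],[0,0,-0.0933,0,0,0,1],[0,0,-0.1333,0,0,0,1],[0,0,-0.1333,0,0,0,1],[0,0,-0.1333,0,0,0,1]],
])

```text
time_s: 31.3
ee_pos: [0.4399, 0.0727, 0.1184]
eef_rot: [3.142, 0.0, 1.787]
force: [0.2, -0.4, -2.3]
grip_width: 0.0462
grip_force: 20.0
```

```bash
python3 - <<'E'
from h import *
mv(615.5,221.7,118,1.787)
s,_=cams.camera('scene');cv2.imwrite('pics/c11.png',cv2.resize(s[100:260,310:450],None,fx=4,fy=3.7))
E
```

```text
shift [107.9 203.5   0.4] turn [ 0.  0. -0.] pos [0.44  0.073 0.118] rot [3.142 0.    1.787] t 31.3
```

View pics/c11.png

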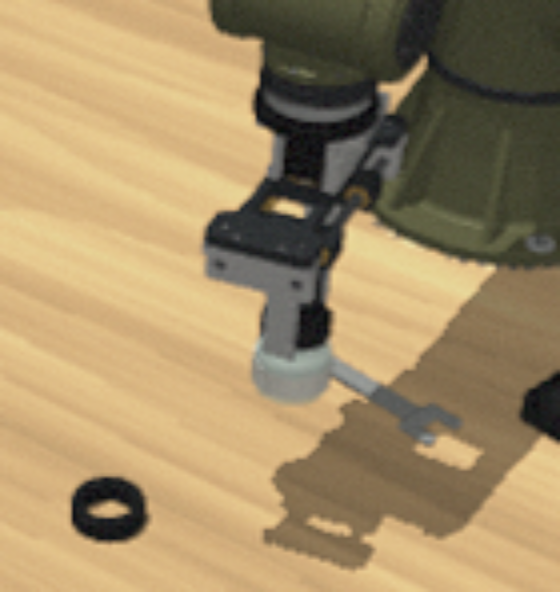

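The jar hangs upright in the gripper (crop 292,370), held by its cap. I'll carry it to the pan.

To row units: 203.5 mm / 750 = 0.2713, 107 mm / 750 = 0.1427.

Call:
arm_command([
  [[0.0133,0.0253,0,0,0,0,1],[0.0373,0.0693,0,0,0,0,1],[0.064,0.12,0,0,0,0,1],[0.0907,0.172,0,0,0,0,1],[0.1173,0.2227,0,0,0,0,1],[0.1347,0.2547,0,0,0,0,1],[0.1427,0.2693,0,0,0,0,1],[0.144,0.2713,0,0,0,0,1],[0.144,0.2713,0,0,0,0,1],[0.144,0.2713,0.04,0,0,0,1],[0.144,0.2713,0.0667,0,0,0,1],[0.144,0.2713,0.0773,0,0,0,1]],
])

```text
time_s: 32.55
ee_pos: [0.6142, 0.2208, 0.0582]
eef_rot: [-3.138, 0.0, 1.786]
force: [0.1, -0.9, -1.6]
grip_width: 0.0463
grip_force: 20.0
```

To row units: 8 mm / 750 = 0.0107, 7 mm / 750 = 0.0093.

Call:
arm_command([
  [[0,0,0.0053,0,0,0,1],[0,0,0.0093,0,0,0,1],[0,0,0.0107,0,0,0,1],[0,0,0.0107,0,0,0,1],[0,0,0.0107,0,0,0,1]],
])

```text
time_s: 33.05
ee_pos: [0.616, 0.2219, 0.0531]
eef_rot: [3.141, -0.0, 1.787]
force: [-0.0, 0.4, -2.0]
grip_width: 0.046
grip_force: 20.0
```

To row units: 4 mm / 750 = 0.0053, 3 mm / 750 = 0.004.

Call:
arm_command([
  [[0,0,0.0027,0,0,0,1],[0,0,0.004,0,0,0,1],[0,0,0.0053,0,0,0,1],[0,0,0.0053,0,0,0,1]],
])

```text
time_s: 33.45
ee_pos: [0.6158, 0.2218, 0.0487]
eef_rot: [3.141, 0.0, 1.787]
force: [0.7, -0.6, 0.2]
grip_width: 0.046
grip_force: 20.0
```

Call:
arm_command([
  [[0,0,0,0,0,0,-1],[0,0,0,0,0,0,-1],[0,0,0,0,0,0,-1],[0,0,0,0,0,0,-1],[0,0,0,0,0,0,-1],[0,0,0,0,0,0,-1],[0,0,-0.0133,0,0,0,-1],[0,0,-0.0667,0,0,0,-1],[0,0,-0.1267,0,0,0,-1],[0,0,-0.1733,0,0,0,-1],[0,0,-0.1733,0,0,0,-1]],
])

```text
time_s: 34.55
ee_pos: [0.6176, 0.2224, 0.1854]
eef_rot: [3.132, -0.001, 1.787]
force: [-0.1, 0.2, -0.3]
grip_width: 0.0942
grip_force: 0.0
```

To row units: -180 mm / 750 = -0.24, -160 mm / 750 = -0.2133.

Call:
arm_command([
  [[0,-0.0533,0,0,0,0,-1],[0,-0.1067,0,0,0,0,-1],[0,-0.16,0,0,0,0,-1],[0,-0.2133,0,0,0,0,-1],[0,-0.24,0,0,0,0,-1],[0,-0.24,0,0,0,0,-1]],
])

```text
time_s: 35.15
ee_pos: [0.4383, 0.183, 0.1791]
eef_rot: [3.141, -0.0, 1.787]
force: [0.6, 0.1, 0.3]
grip_width: 0.0944
grip_force: 0.0
```

```bash
python3 - <<'E'
from h import *
mv(440,72,160,1.787)
p,d=cams.camera('top');s,_=cams.camera('scene')
W=world('top',d);W[d==0]=0
g=W[120:180,190:260].reshape(-1,3);g=g[(g[:,2]>.085)&(g[:,2]<.11)];print('jar',len(g),np.percentile(g,[2,98],axis=0).round(4).tolist())
print(rect('top',hsvmask(p,(0,0,0),(180,255,70),(205,132,240,162)),.095))
cv2.imwrite('pics/c12.png',np.hstack([cv2.resize(p[115:205,190:430],(640,240)),])) if 0 else cv2.imwrite('pics/c12.png',np.vstack([cv2.resize(p[80:200,180:480],(750,300)),cv2.resize(s[150:320,190:480],(512,300),)[:, :].copy() if 0 else cv2.copyMakeBorder(cv2.resize(s[150:320,190:480],(512,300)),0,0,0,238,cv2.BORDER_CONSTANT)]))
E
```

```text
shift [-108.7  -22.2   19.1] turn [ 0.001 -0.     0.   ] pos [0.438 0.183 0.179] rot [ 3.141 -0.     1.787] t 35.15
jar 229 [[0.5947, 0.201, 0.0859], [0.6367, 0.2419, 0.0967]]
(array([611.1, 222.7]), array([39. , 49.7]), 1.598)
```

View pics/c12.png

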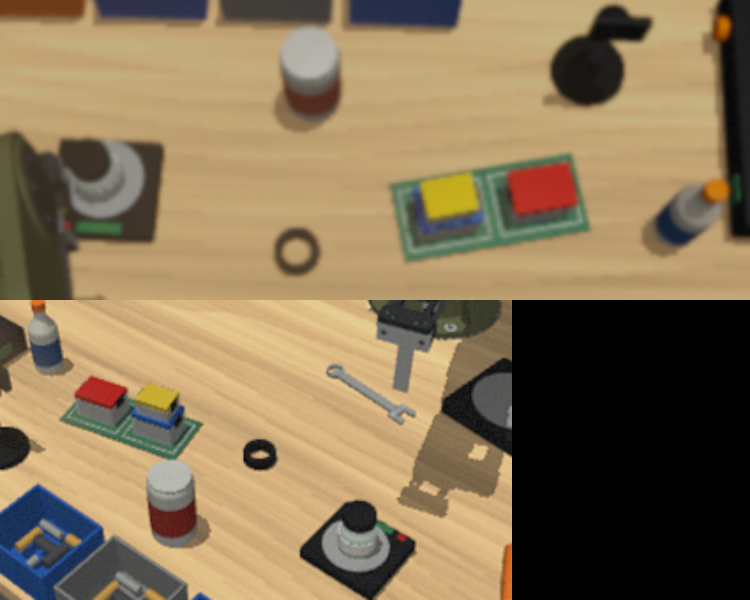

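Everything stands: the jar is upright and central on the pan (about (616,222), top at 96 mm), both boxes are in their outlines and yellow is on blue. The can and glue bottle are untouched. I'll hand in.

```bash
python3 -c "
from station import ctrl
print(ctrl.hand_in())"
```

```text
the job is handed in; nothing more can be done
None
```

I handed the job in at about 35 s: the jar is centred on the scale's pan, blue is in the outline nearer the scale with yellow squarely on top, red is in the other outline, and the can and glue bottle were not touched; no verdict came back.

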